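Swing the gate bar shut and fill the fruit bay

TASK

Close the front of the low wooden fruit bay: take the loose bar by its handle block and swing it, sliding on the worktop with its heel kept at the steel post, until it lies straight across the front ends of both side walls. Then lift every lemon and lime out of the crate, one at a time, and lay them all on the worktop inside the bay behind the bar. At the end the bar must still lie straight across the front; never lift the bar, take its heel away from the post, or knock over the things standing around.

Things in the scene. Friction and masses are not known exactly. Their poses are not given: they have to be found in the camera images.
- bay: fixed pale wooden fruit bay on the worktop, no top, floor or front: two side walls (165 mm deep, 12 thick, 45 high) and a back wall, 12 thick. Origin: on the worktop midway between the front ends of the side walls; x points into the bay (back wall's inner face at x = 165 mm), y to its left (inner faces at y = +105 and -105 mm), z up. Yaw within 0.18 rad of the robot's frame
- post (a point): top of the fixed round steel post, 20 mm thick and 70 mm high, in front of the bay at its right: at x = -49, y = -150 mm in the bay's frame. The closed bar lies between it and the front ends of the walls, with 3 mm to spare
- bar: loose wooden bar, 323 x 36 x 30 mm (high), about 350 g, with a handle block on top. Origin: on its underside and centreline at the heel, 28 mm from the heel end; it runs along its own +y (toe end at y = +295 mm). It starts swung 0.35 to 0.75 rad towards the robot (yaw greater than the bay's). Closed: origin at x = -19, y = -150 mm in the bay's frame, yaws equal; up to 20 mm off lengthwise is fine
- bar_handle (a point): the bar's handle, to pinch from above: upright block 22 mm thick across the bar, 44 mm long along it, from the bar's top (z = 30 mm) to z = 62 mm, 170 mm from the bar's origin towards the toe; this point is its middle, z = 46 mm. The narrow bar can tip if the handle is pushed high up or held loosely: hold it firmly (30 N) at half height or lower and turn the grip with the bar
- crate: fixed low open wooden crate, 236 x 216 mm outside, 26 mm high, walls and floor 8 mm, on the left; three or four citrus fruit lie in it. Origin: under its centre, x along the 236 mm side, away from the robot
- lemon_a_mid (a point): lemon, 78 x 55 x 56 mm, about 110 g; it may roll. This point is its middle (28 mm above the surface it lies on as it starts); the x axis is its long axis, level at first. Absent in some starts
- lemon_b_mid (a point): lemon, 78 x 55 x 56 mm, about 110 g; it may roll. This point is its middle (28 mm above the surface it lies on as it starts); the x axis is its long axis, level at first. Absent in some starts
- lime_a_mid (a point): lime, 60 x 48 x 48 mm, about 60 g; it may roll. This point is its middle (24 mm above the surface it lies on as it starts); the x axis is its long axis, level at first. Absent in some starts
- lime_b_mid (a point): lime, 60 x 48 x 48 mm, about 60 g; it may roll. This point is its middle (24 mm above the surface it lies on as it starts); the x axis is its long axis, level at first. Absent in some starts
- mug: bystander: mug, 100 mm high, origin under its centre
- tin: bystander: food tin, 107 mm high, origin under its centre
- shaker: bystander: glass salt shaker, 90 mm high, origin under its centre
- jam_jar: bystander: jam jar, 84 mm high, origin under its centre

How it is judged:
By the outcome, as a careful person would: the job done as asked, in the order asked, and still so for the second after the job is handed in, with the robot touching nothing.
Of lemon_a, lemon_b, lime_a, lime_b only 3 to 4 are there at a start; the rules pass over those that are not, and their reading is None.
At some moment in a run one of lemon_a, lemon_b, lime_a, lime_b, bar may be knocked a few centimetres aside while the robot is not near it.
Once in a run the grip may slacken for a moment while it holds something.
It also fails if it takes over 210 s, if anything falls off the work surface, if the arm or the gripper's body presses on something with over 40 N, if the wrist force passes 120 N, or if a joint passes its speed limit or range.

ROBOT

A 7-joint arm with a two-finger parallel gripper is mounted at the origin on a cart in front of the work surface, level with it; the furniture and walls round the work are solid. World frame = base frame: x ahead of the robot, y to its left, z up, the work surface at z = 0. Lengths are in mm, angles in rad, forces in N, time in s.
With the tool pointing down it reaches from about 400 to 900 mm from the base axis. Payload 5.6 kg.
Tool frame: the origin (TCP) lies midway between the tips of the shut fingers; the grasp point (between the pads) lies r.hold_point_z behind it (r.hold_point_z is the distance from the TCP to the grasp point, in mm); z points along the fingers, y is the line along which they close (so a half turn about z gives the same grasp; the last joint's range is limited). The gripper opens to 92 mm and grips with 3 to 60 N. Pads are 20 mm wide; open, the fingers measure 128 mm over their backs; the gripper's body (75 mm by 189 mm) begins 69 mm behind the grasp point.
Start: joints at [-1.198, 0.468, -0.012, 1.603, 0.006, 1.071, -0.056], TCP at [262.59, 594.605, 214.592] pointing down, gripper open.
Joint ranges: [-2.53, 2.53], [-0.31, 2.02], [-1.57, 1.55], [0.28, 2.44], [-1.29, 4.43], [0.15, 1.84], [-2.92, 2.92]. Speed limits (rad/s): [2.57, 2.57, 3.14, 3.14, 3.14, 3.14, 3.14].

INTERFACE

Orientations are given as [roll, pitch, yaw] about the fixed x, y, z axes, in that order (R = Rz(yaw) Ry(pitch) Rx(roll)).
In Python, from rig import r, optics gives the robot as it stands.
- The arm moves only by the tool step_arm, never from a script. Its argument "rows" is a list of rows, each a list of 3 entries, a list of its own where there are three numbers: the shift along the tool's x, y, z in cm, then the turn, a rotation vector about the tool's x, y, z in degrees, then the finger opening in cm, from 0 to 9.19. A call has 1 to 10 rows; each row shifts and turns the commanded pose from where the row before left it, along the tool's axes as they then stand; what a row does not reach is not made up. A row lasts 1/12 s, in which the tool goes at most 41.7 mm and 7.16 degrees, less where a joint would pass 70% of its speed; a pose out of reach is approached as far as the arm can. A call with a gripper value outside its range is refused whole. The fingers move at their own pace and stop on an object; "newtons" is the grip in N (left out, the last holds). Time passes only in rows, so rows that do not move let the fingers close. It gives the time, the measured TCP pose, the force, the opening and the grip force at its end, in the units of the state.
- r.observe(): the state, without advancing time (a new reading comes with each control period).
- optics.grab_frame(name): name is "side" or "top"; returns the picture (384x512x3 uint8, red, green, blue); there is no depth.
- optics.camera_model(name): a dict with "intrinsics" (3x3 intrinsics, pixels), "k1" (the pictures are not rectified: a ray, as slopes to the right and down, at radius r is drawn at 1 + k1 r^2 times it, then the intrinsics apply), "position" and "orientation" of the camera in the world. Camera axes: x right, y up, looking along -z (the intrinsics and any distortion apply to the point x, -y, -z); pixel columns grow to the right and rows downward; lengths in mm; the calibration is good to about 2 mm. A picture is of the moment at which its call begins. camera_model takes no time and is no camera call.
- r.close_job(): hands the job in; it is judged then, once.
The state is a dict: "clock": time; "joint_positions": joint angles; "qd": joint speeds; "effort": joint torques, N m; "tool_pos": TCP position; "tool_rot": TCP orientation; "ft_force": force on the tool from outside, world axes, zero at the start; "wrist_torque": the same for the moment, N m; "width": finger opening in mm; "grip_force": force on a finger pad.
Only numpy, scipy, OpenCV 4.12 (cv2) and the standard library are available. Lean on these libraries where they do the work, as an engineer would, in place of code of your own. Each camera call takes 0.05 s, during which the arm holds its last target. There are 200 camera calls.

## Working session

There is one attempt and no reset: what is moved stays moved. The work goes in short steps, Python scripts to look and compute and a tool call to move; the robot and the scene stay as the last step left them, time stands still between calls to the robot, and variables do not carry over. Pictures are saved under pics/ and viewed, at most 14 in all, crops included, and the job is handed in when it is done.

Besides the shell and the picture viewer there is one more tool, called as name(argument=value, ...), one argument or row to a line, values as JSON. step_arm: Moves the arm, as the interface text tells. Its arguments: {"type":"object","properties":{"rows":{"type":"array","items":{"type":"array"}},"newtons":{"type":"number"}},"required":["rows"]}

```bash
mkdir -p pics
cat > h.py <<'E'
import numpy as np,cv2
from scipy.spatial.transform import Rotation as R
from rig import r,optics
def snap(n,f=None):
    im=optics.grab_frame(n)
    if f: cv2.imwrite('pics/'+f,im[:,:,::-1])
    return im
def cam(n):
    c=optics.camera_model(n);return c
def rotm(o):
    o=np.array(o,float)
    return o if o.shape==(3,3) else R.from_euler('xyz',o).as_matrix()
def ray(n,u,v):
    c=cam(n);K=np.array(c['intrinsics']);
    d=np.array([(u-K[0,2])/K[0,0],(v-K[1,2])/K[1,1]]);s=d.copy()
    for _ in range(20): s=d/(1+c['k1']*(s@s))
    w=rotm(c['orientation'])@np.array([s[0],-s[1],-1]);return np.array(c['position']),w/np.linalg.norm(w)
def plane(n,u,v,z):
    p,w=ray(n,u,v);return p+w*(z-p[2])/w[2]
def tri(a,b):
    p,u=ray('top',*a);q,v=ray('side',*b)
    t=np.linalg.lstsq(np.c_[u,-v],q-p,rcond=None)[0]
    A=p+t[0]*u;B=q+t[1]*v;return (A+B)/2,np.linalg.norm(A-B)
def proj(n,P):
    c=cam(n);K=np.array(c['intrinsics']);q=rotm(c['orientation']).T@(np.array(P)-c['position'])
    s=np.array([q[0],-q[1]])/-q[2];s=s*(1+c['k1']*(s@s));return K[:2,:2]@s+K[:2,2]
E
python3 - <<'E'
from h import *
for n in('top','side'):
    snap(n,n+'0.png');print(cam(n))
o=r.observe();print(o['tool_pos'],o['tool_rot'],o['clock'],r.hold_point_z)
E
```

```text
{'intrinsics': array([[431.47324232,   0.        , 249.24296303],
       [  0.        , 431.47324232, 198.46868296],
       [  0.        ,   0.        ,   1.        ]]), 'k1': 0.026927058862669356, 'position': array([ 504.05425949,  135.39191616, 1137.10173763]), 'orientation': array([ 0.06569409,  0.01554399, -1.57750191])}
{'intrinsics': array([[390.98754601,   0.        , 263.8745404 ],
       [  0.        , 390.98754601, 189.95415786],
       [  0.        ,   0.        ,   1.        ]]), 'k1': 0.03415774976098251, 'position': array([ 470.38691404, -601.10242234,  932.8986216 ]), 'orientation': array([ 0.71458752,  0.01543398, -0.14190366])}
[262.41008011 594.10630232 213.73221256] [-3.14002324e+00  1.27721396e-04  2.72572934e+00] 0.1 18.700000000000003
```

View pics/top0.png

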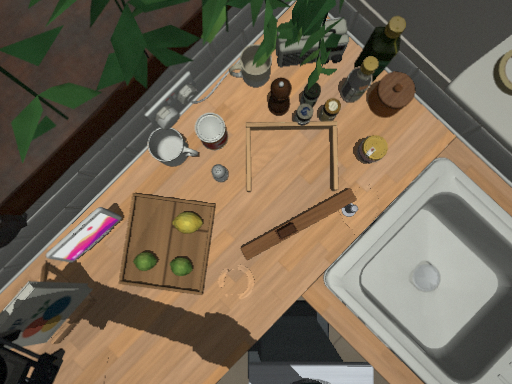

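View pics/side0.png

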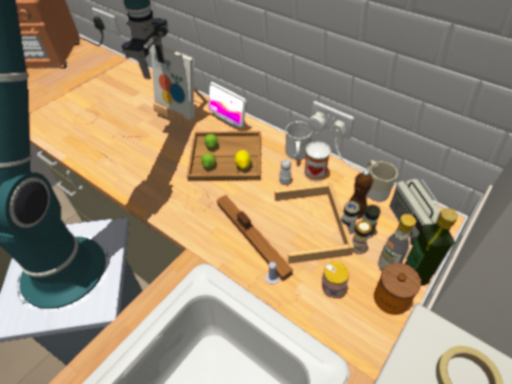

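Top view: crate centre is near (168,244), lemon (187,222), limes (146,260) and (181,266). The bar runs (245,250)–(353,195), with its handle at (287,229) and the post top near (348,208). The bay's front ends are at (248,190) and (335,189). In the side view the lemon is at (243,159), limes (211,142) and (208,161), and the handle about (243,220).

```bash
cat >> h.py <<'E'
def blobs(im,lo,hi,amin=20,box=None):
    m=cv2.inRange(cv2.cvtColor(im,cv2.COLOR_RGB2HSV),np.array(lo),np.array(hi))
    if box: k=np.zeros_like(m);k[box[1]:box[3],box[0]:box[2]]=255;m&=k
    cs=[c for c in cv2.findContours(m,cv2.RETR_EXTERNAL,cv2.CHAIN_APPROX_NONE)[0] if cv2.contourArea(c)>amin]
    return sorted(cs,key=cv2.contourArea,reverse=True)
def cen(c):
    M=cv2.moments(c);return np.array([M['m10']/M['m00'],M['m01']/M['m00']])
E
python3 - <<'E'
from h import *
T=snap('top');S=snap('side')
for im,pts in((T,[(265,240),(287,229),(320,210),(292,126),(249,170),(337,170),(230,215),(187,222),(181,266)]),(S,[(265,245),(243,222),(300,255),(243,159),(208,161)])):
    h=cv2.cvtColor(im,cv2.COLOR_RGB2HSV);print([(p,h[p[1],p[0]].tolist()) for p in pts])
a=cv2.resize(T[110:270,110:390],None,fx=2.8,fy=2.8,interpolation=cv2.INTER_CUBIC)
cv2.imwrite('pics/ct.png',a[:,:,::-1])
b=cv2.resize(S[120:300,180:370],None,fx=3.2,fy=3.2,interpolation=cv2.INTER_CUBIC)
cv2.imwrite('pics/cs.png',b[:,:,::-1])
for n,im,box in(('top',T,(110,180,220,300)),('side',S,(180,120,270,185))):
    for nm,lo,hi in(('lem',(22,150,120),(31,255,255)),('lime',(33,90,30),(60,255,255))):
        for c in blobs(im,lo,hi,20,box): print(n,nm,cen(c),cv2.contourArea(c),cv2.fitEllipse(c))
E
```

```text
[((265, 240), [14, 144, 117]), ((287, 229), [12, 140, 69]), ((320, 210), [14, 138, 116]), ((292, 126), [17, 108, 71]), ((249, 170), [17, 108, 194]), ((337, 170), [17, 107, 179]), ((230, 215), [15, 104, 192]), ((187, 222), [27, 151, 210]), ((181, 266), [42, 133, 142])]
[((265, 245), [14, 168, 165]), ((243, 222), [12, 177, 72]), ((300, 255), [17, 132, 149]), ((243, 159), [27, 255, 242]), ((208, 161), [43, 191, 143])]
top lem [187.48527443 224.03681392] 249.0 ((187.05203247070312, 223.38124084472656), (15.465829849243164, 26.346357345581055), 91.3112564086914)
top lime [180.81166956 266.20392837] 288.5 ((180.81253051757812, 266.20269775390625), (17.630495071411133, 21.051841735839844), 99.09513092041016)
top lime [144.83859649 260.94736842] 285.0 ((144.8428497314453, 260.9412536621094), (17.254438400268555, 21.354782104492188), 80.86898040771484)
side lem [242.1778809 158.2745553] 215.5 ((242.16943359375, 158.28904724121094), (16.082500457763672, 17.235231399536133), 6.042112827301025)
side lime [207.98636927 160.25526642] 134.5 ((207.9747772216797, 160.24795532226562), (12.313804626464844, 14.117693901062012), 171.5956573486328)
side lime [210.55555556 140.42063492] 126.0 ((210.5426788330078, 140.4351806640625), (11.441434860229492, 14.241422653198242), 161.963134765625)
```

View pics/ct.png

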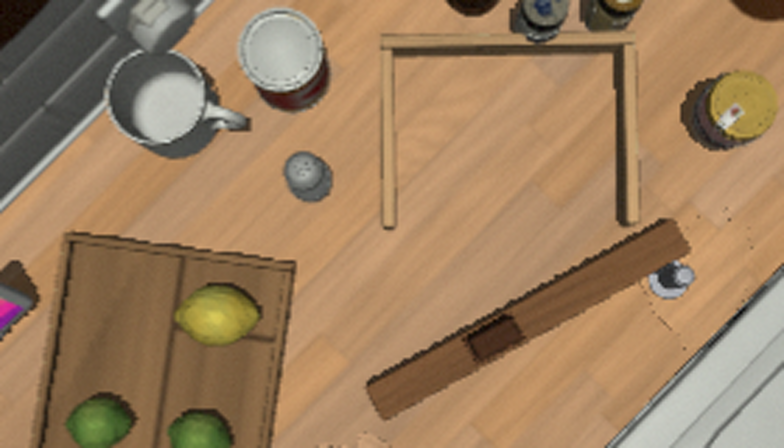

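View pics/cs.png

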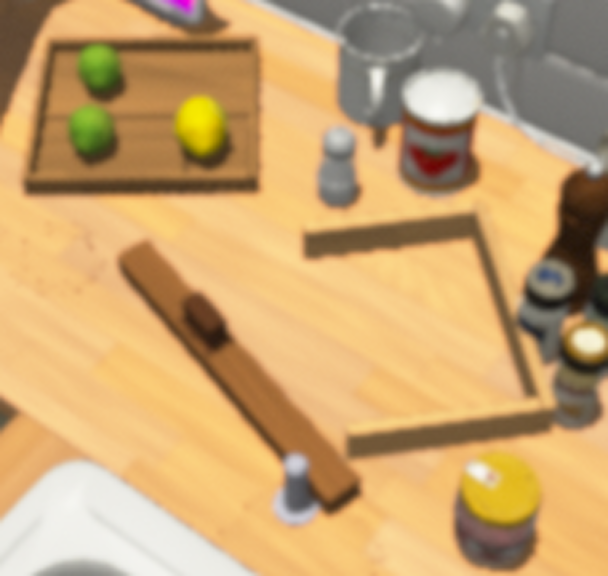

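Crops: bar toe corners are at (367,382) and (388,420), heel corners at (667,218) and (690,248), handle top (495,339), post top (686,275). The left and right wall front ends are at (389.5,227) and (632,224). In the side crop, the post top is (296,460), the handle top (207,308) and the bar's toe top corner (150,243).

Run:
```python
from h import *
t=lambda u,v:(110+u/2.8,110+v/2.8)
s=lambda u,v:(180+u/3.2,120+v/3.2)
np.set_printoptions(precision=1,suppress=True)
print('post',tri(t(686,275),s(296,460)))
print('hand',tri(t(495,338),s(207,308)))
print('toe far corner',tri(t(367,382),s(150,243)))
print('Lfront',tri(t(389,227),s(305,235)),'Rfront',tri(t(632,223.5),s(349,435)), 'backR',tri(t(635,34),s(550,402)))
for n,P in(('lem',((187.2,223.4),(242.2,158.3))),('lime1',((180.8,266.2),(208,160.3))),('lime2',((144.8,260.9),(210.5,140.4)))): print(n,tri(*P))
L=plane('top',*t(389.5,227.5),45);Rr=plane('top',*t(632.5,224),45);d=L-Rr;print(L,Rr,np.linalg.norm(d),'yaw',np.arctan2(d[1],d[0])-np.pi/2)
bl=plane('top',*t(381,36),45);br=plane('top',*t(635,34),45);d2=bl-br;print(bl,br,np.arctan2(d2[1],d2[0])-np.pi/2,np.linalg.norm(d2))
c=[plane('top',*t(*p),30) for p in((367,382),(388,420),(667,218),(690,248))]
toe=(c[0]+c[1])/2;heel=(c[2]+c[3])/2;u=(toe-heel);l=np.linalg.norm(u);u/=l;print('bar',toe,heel,l,'yaw',np.arctan2(u[1],u[0])-np.pi/2,'handle',heel+u*198)
print('handtop',plane('top',*t(495,338),62),'post',plane('top',*t(686,275),70))
for nm,p in(('shaker',(305,165)),('jar',(742,105)),('tin',(281,52)),('mug',(160,95))):print(nm,plane('top',*t(*p),90))
for p in((66,233),(295,263)):print('crate',plane('top',*t(*p),26))
# lemon long axis
for k in(-13,13):
    a=np.deg2rad(1.3);print('lemon end',plane('top',187.2+k*np.cos(a),223.4+k*np.sin(a),36))
```

```text
post (array([ 548.7, -107.4,   76. ]), np.float64(1.1874858838401006))
hand (array([495.7,  59.1,  64.6]), np.float64(3.232098923723442))
toe far corner (array([453.8, 174. ,  25.3]), np.float64(0.8532138793376636))
Lfront (array([597.3, 152.6,  35.5]), np.float64(3.2355741161141185)) Rfront (array([598.3, -68.5,  37.5]), np.float64(2.7709775877226104)) backR (array([767.2, -71.4,  52.8]), np.float64(0.9804701056750345))
lem (array([514.8, 309.5,  44.2]), np.float64(1.6736613458146117))
lime1 (array([405.4, 326.8,  35.2]), np.float64(0.9774761947192169))
lime2 (array([419.3, 417.3,  39.6]), np.float64(1.800692233008359))
[594.4 152.1  45. ] [595.8 -67.5  45. ] 219.5679289562276 yaw 0.006367489337395504
[770.4 158.7  45. ] [769.6 -73.   45. ] -0.003455023596893758 231.70875312258582
bar [437.2 164.3  30. ] [ 588.5 -111.9   30. ] 314.92753710080717 yaw 0.5008960985670781 handle [493.4  61.8  30. ]
handtop [494.  59.  62.] post [ 548.3 -108.7   70. ]
shaker [646.  224.9  90. ]
jar [ 695.  -155.7   90. ]
tin [746.1 245.7  90. ]
mug [708.9 352.   90. ]
crate [593.2 451.6  26. ]
crate [563.8 239.8  26. ]
lemon end [515.1 344.   36. ]
lemon end [513.1 277.6  36. ]
```

```bash
cat >> h.py <<'E'
import json
def plan(wps,vmax=38,start=None):
    """wps: (x,y,z TCP mm, yaw, opening cm[, vmax]); prints rows"""
    o=r.observe();p,q=(np.array(o['tool_pos']),R.from_euler('xyz',o['tool_rot'])) if start is None else (np.array(start[:3],float),R.from_euler('xyz',[np.pi,0,start[3]]))
    rows=[]
    for w in wps:
        tp=np.array(w[:3],float);tq=R.from_euler('xyz',[np.pi,0,w[3]]);v=w[5] if len(w)>5 else vmax
        rv=(q.inv()*tq).as_rotvec(degrees=True)
        n=max(1,int(np.ceil(max(np.linalg.norm(tp-p)/v,np.linalg.norm(rv)/6.5))))
        for k in range(n):
            s=np.round(q.inv().apply((tp-p)/(n-k))/10,2);d=np.round((q.inv()*tq).as_rotvec(degrees=True)/(n-k),1)
            p=p+q.apply(s*10);q=q*R.from_rotvec(d,degrees=True)
            rows.append([(s+0).tolist(),(d+0).tolist(),w[4]])
    for i in range(0,len(rows),10): print(json.dumps(rows[i:i+10]).replace(' ',''))
E
python3 - <<'E'
from h import *
plan([(350,450,214,2.5,5),(494,59.5,140,2.07,5)])
E
```

```text
[[[-2.77,-1.93,0.0],[0.0,0.0,2.6],5],[[-2.85,-1.81,0.0],[0.0,0.0,2.6],5],[[-2.93,-1.67,0.0],[0.0,0.0,2.6],5],[[-3.0,-1.54,0.01],[0.0,0.0,2.6],5],[[-3.07,-1.4,0.0],[-0.1,0.0,2.5],5],[[-2.91,-1.89,0.62],[0.0,0.0,2.1],5],[[-2.98,-1.78,0.62],[0.0,0.0,2.1],5],[[-3.04,-1.67,0.62],[0.0,0.0,2.0],5],[[-3.09,-1.57,0.62],[0.0,0.0,2.1],5],[[-3.15,-1.45,0.61],[0.0,0.0,2.0],5]]
[[[-3.2,-1.34,0.62],[0.0,0.0,2.1],5],[[-3.25,-1.22,0.61],[0.0,0.0,2.0],5],[[-3.29,-1.11,0.62],[0.0,0.0,2.1],5],[[-3.32,-0.99,0.61],[0.0,0.0,2.0],5],[[-3.36,-0.87,0.62],[0.0,0.0,2.1],5],[[-3.38,-0.75,0.61],[0.0,0.0,2.0],5],[[-3.41,-0.63,0.62],[0.0,0.0,2.1],5]]
```

step_arm(
  rows=[
    [[-2.77, -1.93, 0], [0, 0, 2.6], 5],
    [[-2.85, -1.81, 0], [0, 0, 2.6], 5],
    [[-2.93, -1.67, 0], [0, 0, 2.6], 5],
    [[-3.0, -1.54, 0], [0, 0, 2.6], 5],
    [[-3.07, -1.4, 0], [0, 0, 2.5], 5],
    [[-2.91, -1.89, 0.62], [0, 0, 2.1], 5],
    [[-2.98, -1.78, 0.62], [0, 0, 2.1], 5],
    [[-3.04, -1.67, 0.62], [0, 0, 2.0], 5],
    [[-3.09, -1.57, 0.62], [0, 0, 2.1], 5],
    [[-3.15, -1.45, 0.61], [0, 0, 2.0], 5],
  ],
  newtons=30,
)

```text
clock: 1.03
tool_pos: [410.4, 286.0, 183.5]
tool_rot: [3.141, -0.0, 2.319]
ft_force: [0.1, 0.6, 0.7]
width: 50.3
grip_force: 0.0
```

step_arm(
  rows=[
    [[-3.2, -1.34, 0.62], [0, 0, 2.1], 5],
    [[-3.25, -1.22, 0.61], [0, 0, 2.0], 5],
    [[-3.29, -1.11, 0.62], [0, 0, 2.1], 5],
    [[-3.32, -0.99, 0.61], [0, 0, 2.0], 5],
    [[-3.36, -0.87, 0.62], [0, 0, 2.1], 5],
    [[-3.38, -0.75, 0.61], [0, 0, 2.0], 5],
    [[-3.41, -0.63, 0.62], [0, 0, 2.1], 5],
    [[0, 0, 0], [0, 0, 0], 5],
  ],
)

```text
clock: 1.7
tool_pos: [495.3, 52.6, 140.0]
tool_rot: [-3.14, 0.003, 2.059]
ft_force: [0.4, -0.2, -0.6]
width: 50.0
grip_force: 0.0
```

Run:
```python
from h import *
o=r.observe();print(o['tool_pos'],o['tool_rot'],o['clock'],o['ft_force'])
plan([(494,59.5,70,2.07,5,25),(494,59.5,34,2.07,5,9)])
```

```text
[495.32128027  52.59006968 139.99818542] [-3.14027318  0.00323925  2.05859505] 1.7 [ 0.35006499 -0.18427379 -0.58608652]
[[[0.23,0.07,2.33],[0.0,0.1,-0.2],5],[[0.23,0.07,2.33],[0.0,0.0,-0.2],5],[[0.23,0.08,2.34],[-0.1,0.1,-0.3],5],[[0.0,0.0,0.9],[0.0,0.0,0.0],5],[[0.0,0.0,0.9],[0.0,0.0,0.0],5],[[0.0,0.0,0.9],[0.0,0.0,0.0],5],[[0.0,0.0,0.9],[0.0,0.0,0.0],5]]
```

step_arm(
  rows=[
    [[0.23, 0.07, 2.3], [0, 0, -0.2], 5],
    [[0.23, 0.07, 2.3], [0, 0, -0.2], 5],
    [[0.23, 0.07, 2.4], [0, 0, -0.3], 5],
    [[0, 0, 0], [0, 0, 0], 5],
    [[0, 0, 0], [0, 0, 0], 5],
  ],
)

```text
clock: 2.12
tool_pos: [491.7, 67.0, 70.0]
tool_rot: [-3.139, -0.001, 2.082]
ft_force: [0.2, -0.1, 0.6]
width: 49.8
grip_force: 0.0
```

Run:
```python
from h import *
o=r.observe();print(o['tool_pos'],o['tool_rot'],o['clock'],o['ft_force'])
plan([(494,59.5,33.5,2.07,5,9)])
b=cv2.resize(snap('side')[180:290,190:300],None,fx=5,fy=5,interpolation=cv2.INTER_CUBIC)
cv2.imwrite('pics/g1.png',b[:,:,::-1])
```

```text
[491.67121776  66.97243341  69.99509192] [-3.13893441e+00 -6.27811077e-04  2.08215431e+00] 2.1167 [ 0.15407281 -0.06067751  0.63460107]
[[[-0.15,-0.03,0.73],[0.0,0.0,0.1],5],[[-0.15,-0.03,0.73],[0.0,0.0,0.1],5],[[-0.16,-0.03,0.73],[-0.1,0.0,0.2],5],[[-0.15,-0.03,0.73],[0.0,0.0,0.1],5],[[-0.16,-0.03,0.73],[-0.1,0.0,0.2],5]]
```

View pics/g1.png

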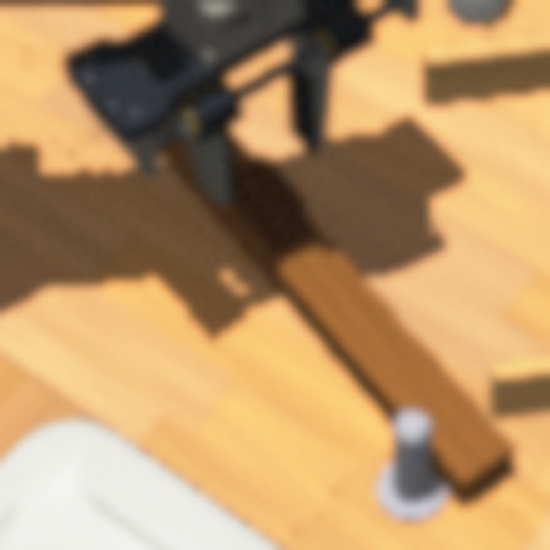

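The side crop shows the fingers straddling the bar around the handle block at about (265,205), with the post at (412,425) against the bar. The tool sits 7 mm too far towards the toe, so I'll correct that while descending.

step_arm(
  rows=[
    [[-0.15, -0.03, 0.73], [0, 0, 0.1], 5],
    [[-0.15, -0.03, 0.73], [0, 0, 0.1], 5],
    [[-0.16, -0.03, 0.73], [0, 0, 0.2], 5],
    [[-0.15, -0.03, 0.73], [0, 0, 0.1], 5],
    [[-0.16, -0.03, 0.73], [0, 0, 0.2], 5],
    [[0, 0, 0], [0, 0, 0], 5],
    [[0, 0, 0], [0, 0, 0], 5],
  ],
)

```text
clock: 2.75
tool_pos: [494.6, 59.1, 33.5]
tool_rot: [-3.14, -0.0, 2.069]
ft_force: [0.3, 0.7, 0.7]
width: 50.4
grip_force: 0.0
```

step_arm(
  rows=[
    [[0, 0, 0], [0, 0, 0], 3],
    [[0, 0, 0], [0, 0, 0], 2],
    [[0, 0, 0], [0, 0, 0], 2],
    [[0, 0, 0], [0, 0, 0], 1.5],
    [[0, 0, 0], [0, 0, 0], 1.5],
    [[0, 0, 0], [0, 0, 0], 1.5],
  ],
  newtons=30,
)

```text
clock: 3.25
tool_pos: [494.6, 59.3, 34.2]
tool_rot: [-3.141, -0.0, 2.069]
ft_force: [-0.8, -1.1, 2.4]
width: 21.5
grip_force: 30.0
```

Run:
```python
from h import *
o=r.observe();print(o['tool_pos'],o['tool_rot'],o['clock'],o['ft_force'],o['width'],o['grip_force'])
```

```text
[494.61797237  59.33717465  34.20895313] [-3.14100762e+00 -2.75062825e-04  2.06946996e+00] 3.25 [-0.82737453 -1.11582035  2.43695308] 21.505483726171494 29.97895896434784
```

Run:
```python
from h import *
w=[]
for k in range(1,17):
    t=.4985*(1-k/16);b=34-4*k/16;a=172
    w.append((547-a*np.sin(t)+b*np.cos(t),-108+a*np.cos(t)+b*np.sin(t),34,np.pi/2+t,1.5))
plan(w)
```

```text
[[[-0.12,0.51,0.02],[0.0,0.0,1.8],1.5],[[-0.11,0.51,0.0],[0.0,0.0,1.8],1.5],[[-0.11,0.51,0.0],[0.0,0.0,1.8],1.5],[[-0.11,0.51,0.0],[0.0,0.0,1.8],1.5],[[-0.11,0.51,0.0],[0.0,0.0,1.7],1.5],[[-0.11,0.51,0.0],[0.0,0.0,1.8],1.5],[[-0.11,0.5,0.0],[0.0,0.0,1.8],1.5],[[-0.11,0.51,0.0],[0.0,0.0,1.8],1.5],[[-0.1,0.51,0.0],[0.0,0.0,1.8],1.5],[[-0.11,0.51,0.0],[0.0,0.0,1.8],1.5]]
[[[-0.11,0.51,0.0],[0.0,0.0,1.7],1.5],[[-0.1,0.51,0.0],[0.0,0.0,1.8],1.5],[[-0.11,0.51,0.0],[0.0,0.0,1.8],1.5],[[-0.1,0.51,0.0],[0.0,0.0,1.8],1.5],[[-0.1,0.51,0.0],[0.0,0.0,1.8],1.5],[[-0.1,0.51,0.0],[0.0,0.0,1.8],1.5]]
```

step_arm(
  rows=[
    [[-0.12, 0.51, 0], [0, 0, 1.8], 1.5],
    [[-0.11, 0.51, 0], [0, 0, 1.8], 1.5],
    [[-0.11, 0.51, 0], [0, 0, 1.8], 1.5],
    [[-0.11, 0.51, 0], [0, 0, 1.8], 1.5],
    [[-0.11, 0.51, 0], [0, 0, 1.7], 1.5],
    [[-0.11, 0.51, 0], [0, 0, 1.8], 1.5],
    [[-0.11, 0.5, 0], [0, 0, 1.8], 1.5],
    [[-0.11, 0.51, 0], [0, 0, 1.8], 1.5],
    [[0, 0, 0], [0, 0, 0], 1.5],
    [[0, 0, 0], [0, 0, 0], 1.5],
  ],
)

```text
clock: 4.08
tool_pos: [536.9, 67.0, 34.2]
tool_rot: [3.139, 0.0, 1.82]
ft_force: [1.5, 0.4, -1.2]
width: 21.7
grip_force: 30.0
```

Run:
```python
from h import *
o=r.observe();print(o['tool_pos'],o['tool_rot'],o['ft_force'],o['width'],o['grip_force'])
b=cv2.resize(snap('side')[180:290,190:300],None,fx=5,fy=5,interpolation=cv2.INTER_CUBIC)
cv2.imwrite('pics/g2.png',b[:,:,::-1])
```

```text
[536.94211479  67.02165043  34.15625806] [3.13948776e+00 2.90531902e-04 1.82021776e+00] [ 1.54547854  0.40021263 -1.2199012 ] 21.669949531217366 29.99099850654602
```

View pics/g2.png

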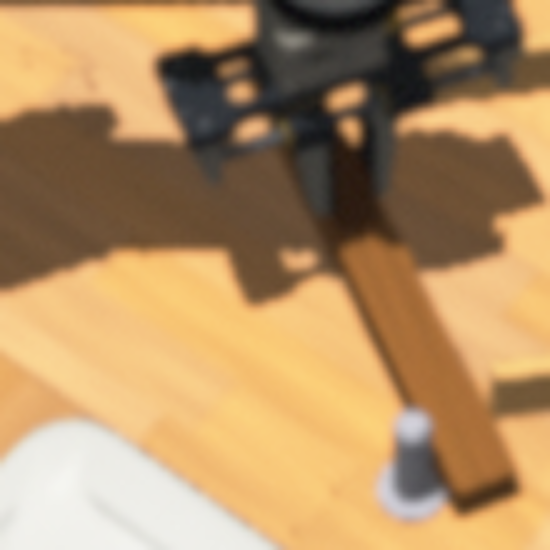

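The bar is swinging as planned, with its heel still beside the post at (412,430), and the forces are low. Continuing.

step_arm(
  rows=[
    [[-0.1, 0.51, 0], [0, 0, 1.8], 1.5],
    [[-0.11, 0.51, 0], [0, 0, 1.8], 1.5],
    [[-0.11, 0.51, 0], [0, 0, 1.7], 1.5],
    [[-0.1, 0.51, 0], [0, 0, 1.8], 1.5],
    [[-0.11, 0.51, 0], [0, 0, 1.8], 1.5],
    [[-0.1, 0.51, 0], [0, 0, 1.8], 1.5],
    [[0, 0, 0], [0, 0, 0], 1.5],
    [[0, 0, 0], [0, 0, 0], 1.5],
  ],
)

```text
clock: 4.8
tool_pos: [567.5, 65.7, 34.2]
tool_rot: [3.14, -0.0, 1.633]
ft_force: [1.0, 1.0, 0.8]
width: 21.5
grip_force: 30.0
```

step_arm(
  rows=[
    [[-0.1, 0.3, 0], [0, 0, 1.2], 1.5],
    [[-0.05, 0.3, 0], [0, 0, 1.2], 1.5],
    [[-0.05, 0.3, 0], [0, 0, 1.2], 1.5],
    [[0, 0, 0], [0, 0, 0], 1.5],
    [[0, 0, 0], [0, 0, 0], 1.5],
  ],
)

```text
clock: 5.22
tool_pos: [576.1, 64.2, 34.2]
tool_rot: [3.142, -0.0, 1.571]
ft_force: [-1.1, 1.5, 2.2]
width: 21.9
grip_force: 30.0
```

Run:
```python
from h import *
o=r.observe();print(o['tool_pos'],o['tool_rot'],o['ft_force'],o['wrist_torque'],o['width'],o['clock'])
T=snap('top')
b=cv2.resize(T[160:250,230:380],None,fx=5,fy=5,interpolation=cv2.INTER_CUBIC)
cv2.imwrite('pics/g3.png',b[:,:,::-1])
```

```text
[576.11452936  64.20327533  34.18106014] [ 3.14151136e+00 -3.36982738e-04  1.57056546e+00] [-1.10625187  1.45506304  2.19444214] [ 0.24828343  0.2418355  -0.12358094] 21.890479622141196 5.2167
```

View pics/g3.png

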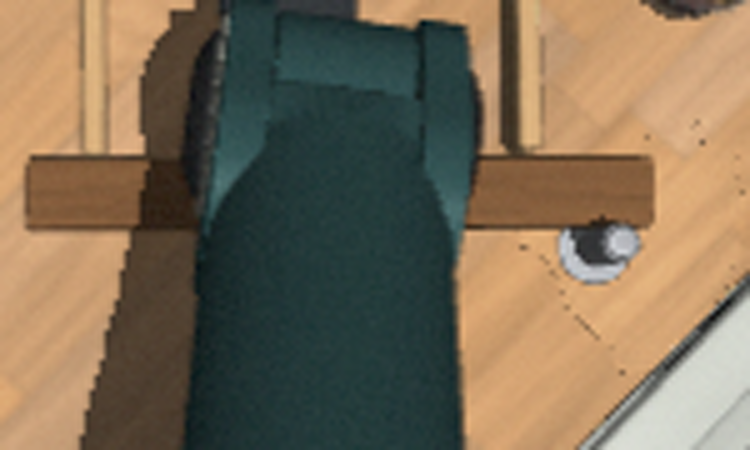

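The bar lies straight across the front, with its top edge at the wall ends (rows 155–230 in the crop) and the post just below its heel at (605,245). One small nudge forward will show whether it touches the walls.

step_arm(
  rows=[
    [[0, 0.05, 0], [0, 0, 0], 1.5],
    [[0, 0.05, 0], [0, 0, 0], 1.5],
    [[0, 0, 0], [0, 0, 0], 1.5],
    [[0, 0, 0], [0, 0, 0], 1.5],
  ],
)

```text
clock: 5.6
tool_pos: [576.2, 64.2, 34.2]
tool_rot: [-3.14, -0.001, 1.571]
ft_force: [-4.5, 2.3, 7.0]
width: 21.9
grip_force: 30.0
```

Run:
```python
from h import *
o=r.observe();print(o['tool_pos'],o['tool_rot'],o['ft_force'],o['wrist_torque'],o['width'],o['clock'])
```

```text
[576.23664845  64.24615569  34.23029252] [-3.13969064e+00 -5.98822768e-04  1.57055944e+00] [-4.45669405  2.34912801  7.03916294] [ 0.23448475  0.94923195 -0.09735338] 21.902495276114852 5.6
```

step_arm(
  rows=[
    [[0, -0.1, 0], [0, 0, 0], 1.5],
    [[0, 0, 0], [0, 0, 0], 1.5],
    [[0, 0, 0], [0, 0, 0], 3],
    [[0, 0, 0], [0, 0, 0], 4],
    [[0, 0, 0], [0, 0, 0], 4],
    [[0, 0, 0], [0, 0, 0], 4],
    [[0, 0, -1.5], [0, 0, 0], 4],
    [[0, 0, -2.5], [0, 0, 0], 4],
    [[0, 0, -3], [0, 0, 0], 5],
    [[0, 0, -3.5], [0, 0, 0], 6],
  ],
  newtons=15,
)

```text
clock: 6.43
tool_pos: [575.1, 63.5, 138.9]
tool_rot: [-3.139, 0.001, 1.57]
ft_force: [0.2, 0.2, -0.2]
width: 51.4
grip_force: 0.0
```

```bash
cat >> h.py <<'E'
def fruit():
    T=snap('top');S=snap('side')
    for nm,lo,hi,z in(('lem',(23,130,60),(32,255,255),36),('lime',(33,90,30),(60,255,255),32)):
        a=[c for c in blobs(T,lo,hi,60,(100,110,345,310))];b=[c for c in blobs(S,lo,hi,60,(170,100,350,260))]
        for c in a:
            e=cv2.fitEllipse(c);x0=cen(c);ang=np.deg2rad(e[2]+90);d=plane('top',*(x0+10*np.array([np.cos(ang),np.sin(ang)])),z)-plane('top',*x0,z)
            P=plane('top',*x0,z);print(nm,'px',x0.round(1),cv2.contourArea(c),np.round(e[1],1),'xy',P[:2].round(1),'axis deg',np.rad2deg(np.arctan2(d[1],d[0])).round(0))
            for k in b:
                p,e2=tri(x0,cen(k))
                if e2<12: print('    tri',p.round(1),e2.round(1))
    return T,S
E
python3 - <<'E'
from h import *
o=r.observe();print(o['tool_pos'],o['tool_rot'],o['ft_force'],o['clock'])
T,S=fruit()
cv2.imwrite('pics/s2.png',S[:,:,::-1])
for q in((203,293),(120,282)):print(plane('top',*q,26).round())
print(plane('top',303,113,90).round(),plane('top',330,107,90).round())
E
```

```text
[575.05553726  63.53312696 138.88625149] [-3.13860380e+00  1.34569655e-03  1.56996112e+00] [ 0.18704955  0.18968855 -0.15158474] 6.4333
lem px [187.1 222.2] 439.0 [20.2 28.1] xy [517.1 311.1] axis deg 89.0
lime px [180.8 266.2] 288.5 [17.7 21. ] xy [405.6 327.5] axis deg 79.0
    tri [405.3 326.9  35.4] 1.3
    tri [419.4 309.4 134.8] 9.3
lime px [144.9 261. ] 287.0 [17.4 21.4] xy [419.4 419. ] axis deg 99.0
    tri [419.3 417.1  39.7] 1.5
[337. 271.  26.]
[366. 483.  26.]
[782.  18.  90.] [796. -49.  90.]
```

View pics/s2.png

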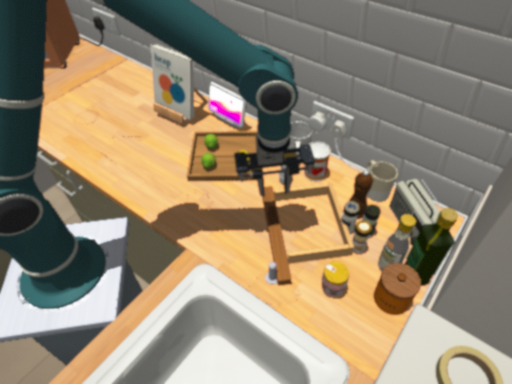

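Side view: the bar lies straight across the bay front, with the post at (272,272) behind its heel. The limes are unchanged at (208,161) and (211,142), and the lemon is hidden by the gripper. Next is the first lime.

Run:
```python
from h import *
plan([(406.5,327,130,1.4,6.2,36),(406.5,327,80,1.4,6.2,25)],start=(575,63.5,139,1.571))
```

```text
[[[2.93,-1.87,0.1],[0.0,0.0,1.1],6.2],[[2.89,-1.93,0.1],[0.0,0.0,1.1],6.2],[[2.85,-1.98,0.1],[0.0,0.0,1.1],6.2],[[2.82,-2.04,0.1],[0.0,0.0,1.1],6.2],[[2.78,-2.09,0.1],[0.0,0.0,1.1],6.2],[[2.73,-2.14,0.1],[0.0,0.0,1.1],6.2],[[2.69,-2.2,0.1],[0.0,0.0,1.1],6.2],[[2.65,-2.25,0.1],[0.0,0.0,1.0],6.2],[[2.62,-2.29,0.1],[0.0,0.0,1.1],6.2],[[0.0,0.0,1.67],[0.0,0.0,0.0],6.2]]
[[[0.0,0.0,1.67],[0.0,0.0,0.0],6.2],[[0.0,0.0,1.66],[0.0,0.0,0.0],6.2]]
```

step_arm(
  rows=[
    [[2.93, -1.87, 0.1], [0, 0, 1.1], 6.2],
    [[2.89, -1.93, 0.1], [0, 0, 1.1], 6.2],
    [[2.85, -1.98, 0.1], [0, 0, 1.1], 6.2],
    [[2.82, -2.04, 0.1], [0, 0, 1.1], 6.2],
    [[2.78, -2.09, 0.1], [0, 0, 1.1], 6.2],
    [[2.73, -2.14, 0.1], [0, 0, 1.1], 6.2],
    [[2.69, -2.2, 0.1], [0, 0, 1.1], 6.2],
    [[2.65, -2.25, 0.1], [0, 0, 1.0], 6.2],
    [[2.62, -2.29, 0.1], [0, 0, 1.1], 6.2],
    [[0, 0, 0], [0, 0, 0], 6.2],
  ],
)

```text
clock: 7.37
tool_pos: [402.9, 334.0, 129.0]
tool_rot: [-3.139, -0.001, 1.409]
ft_force: [0.3, -0.4, 0.5]
width: 62.1
grip_force: 0.0
```

step_arm(
  rows=[
    [[0, 0, 1.7], [0, 0, 0], 6.2],
    [[0, 0, 1.7], [0, 0, 0], 6.2],
    [[0, 0, 1.6], [0, 0, 0], 6.2],
    [[0, 0, 0], [0, 0, 0], 6.2],
    [[0, 0, 0], [0, 0, 0], 6.2],
    [[0, 0, 0], [0, 0, 0], 6.2],
  ],
)

```text
clock: 7.87
tool_pos: [408.4, 327.6, 80.5]
tool_rot: [3.141, -0.0, 1.399]
ft_force: [-0.1, 0.2, -0.3]
width: 61.8
grip_force: 0.0
```

Run:
```python
from h import *
fruit()
plan([(406.5,327,14,1.4,6.2,12)])
```

```text
lem px [187.6 221.4] 393.5 [18.3 28.2] xy [519.1 309.8] axis deg 82.0
    tri [517.5 309.5  38.2] 3.1
lime px [186.3 267. ] 103.5 [ 8.9 17.2] xy [403.4 313.3] axis deg 172.0
    tri [419.6 294.2 148.4] 11.2
    tri [405.4 310.5  48.9] 1.0
[[[-0.02,-0.03,1.12],[0.0,0.0,0.0],6.2],[[-0.02,-0.03,1.11],[0.0,0.0,0.0],6.2],[[-0.02,-0.03,1.12],[0.0,0.0,0.0],6.2],[[-0.03,-0.03,1.11],[0.0,0.0,0.0],6.2],[[-0.02,-0.04,1.12],[0.0,0.0,0.0],6.2],[[-0.03,-0.03,1.11],[0.1,-0.1,-0.1],6.2]]
```

step_arm(
  rows=[
    [[-0.02, -0.03, 1.12], [0, 0, 0], 6.2],
    [[-0.02, -0.03, 1.11], [0, 0, 0], 6.2],
    [[-0.02, -0.03, 1.12], [0, 0, 0], 6.2],
    [[-0.03, -0.03, 1.11], [0, 0, 0], 6.2],
    [[-0.02, -0.04, 1.12], [0, 0, 0], 6.2],
    [[-0.03, -0.03, 1.11], [0, 0, 0], 6.2],
    [[0, 0, 0], [0, 0, 0], 6.2],
    [[0, 0, 0], [0, 0, 0], 6.2],
  ],
)

```text
clock: 8.63
tool_pos: [405.4, 326.0, 12.2]
tool_rot: [-3.141, 0.002, 1.399]
ft_force: [0.2, -0.5, 0.2]
width: 62.0
grip_force: 0.0
```

step_arm(
  rows=[
    [[0, 0, 0], [0, 0, 0], 5],
    [[0, 0, 0], [0, 0, 0], 4],
    [[0, 0, 0], [0, 0, 0], 3.5],
    [[0, 0, 0], [0, 0, 0], 3.5],
    [[0, 0, 0], [0, 0, 0], 3.5],
    [[0, 0, -1], [0, 0, 0], 3.5],
    [[0, 0, -2], [0, 0, 0], 3.5],
    [[0, 0, -3], [0, 0, 0], 3.5],
    [[0, 0, -3], [0, 0, 0], 3.5],
    [[0, 0, -3], [0, 0, 0], 3.5],
  ],
  newtons=15,
)

```text
clock: 9.47
tool_pos: [405.5, 326.1, 134.9]
tool_rot: [-3.141, 0.001, 1.399]
ft_force: [0.5, 0.6, -0.5]
width: 45.4
grip_force: 15.0
```

Run:
```python
from h import *
o=r.observe();print(o['tool_pos'],o['width'],o['grip_force'],o['ft_force'])
plan([(672,-28,132,1.571,3.5,36)],start=(406.5,327,134,1.4))
```

```text
[405.522329   326.12291407 134.94605557] 45.355697285049594 14.999575247056782 [ 0.51637932  0.60536315 -0.48889227]
[[[-2.34,2.48,0.02],[0.0,0.0,-0.8],3.5],[[-2.38,2.44,0.02],[0.0,0.0,-0.7],3.5],[[-2.41,2.41,0.01],[0.0,0.0,-0.8],3.5],[[-2.44,2.38,0.02],[0.0,0.0,-0.7],3.5],[[-2.47,2.35,0.01],[0.0,0.0,-0.8],3.5],[[-2.5,2.32,0.02],[0.0,0.0,-0.7],3.5],[[-2.53,2.29,0.01],[0.0,0.0,-0.8],3.5],[[-2.56,2.25,0.02],[0.0,0.0,-0.7],3.5],[[-2.59,2.22,0.01],[0.0,0.0,-0.8],3.5],[[-2.62,2.18,0.02],[0.0,0.0,-0.7],3.5]]
[[[-2.65,2.15,0.01],[0.0,0.0,-0.8],3.5],[[-2.68,2.11,0.02],[0.0,0.0,-0.7],3.5],[[-2.71,2.08,0.01],[0.0,0.0,-0.8],3.5]]
```

step_arm(
  rows=[
    [[-2.34, 2.48, 0], [0, 0, -0.8], 3.5],
    [[-2.38, 2.44, 0], [0, 0, -0.7], 3.5],
    [[-2.41, 2.41, 0], [0, 0, -0.8], 3.5],
    [[-2.44, 2.38, 0], [0, 0, -0.7], 3.5],
    [[-2.47, 2.35, 0], [0, 0, -0.8], 3.5],
    [[-2.5, 2.32, 0], [0, 0, -0.7], 3.5],
    [[-2.53, 2.29, 0], [0, 0, -0.8], 3.5],
    [[-2.56, 2.25, 0], [0, 0, -0.7], 3.5],
    [[-2.59, 2.22, 0], [0, 0, -0.8], 3.5],
    [[-2.62, 2.18, 0], [0, 0, -0.7], 3.5],
  ],
  newtons=20,
)

```text
clock: 10.3
tool_pos: [610.5, 52.0, 134.0]
tool_rot: [3.141, -0.0, 1.531]
ft_force: [0.7, -0.7, -1.3]
width: 45.0
grip_force: 20.0
```

step_arm(
  rows=[
    [[-2.65, 2.15, 0], [0, 0, -0.8], 3.5],
    [[-2.68, 2.11, 0], [0, 0, -0.7], 3.5],
    [[-2.71, 2.08, 0], [0, 0, -0.8], 3.5],
    [[0, 0, 0], [0, 0, 0], 3.5],
    [[0, 0, 0], [0, 0, 0], 3.5],
    [[0, 0, 0], [0, 0, 0], 3.5],
    [[0, 0, 0], [0, 0, 0], 3.5],
  ],
)

```text
clock: 10.88
tool_pos: [670.4, -26.7, 133.3]
tool_rot: [-3.141, -0.001, 1.572]
ft_force: [-0.4, 0.8, -0.9]
width: 45.1
grip_force: 20.0
```

Run:
```python
from h import *
o=r.observe();print(o['tool_pos'],o['width'],o['grip_force'],o['ft_force'])
fruit()
plan([(672,-28,7,1.571,3.5,20)])
```

```text
[670.38830809 -26.68958851 133.29838049] 45.1363034441538 19.999960603345244 [-0.36158071  0.84312604 -0.85538411]
lem px [187.2 222.1] 437.0 [20.1 28. ] xy [517.4 310.9] axis deg 89.0
    tri [516.9 310.3  39.9] 0.9
lime px [144.8 260.9] 287.0 [17.4 21.3] xy [419.6 419.1] axis deg 99.0
    tri [419.4 417.2  39.6] 1.6
[[[-0.02,0.02,1.81],[0.0,0.0,0.0],3.5],[[-0.02,0.02,1.81],[0.0,0.0,0.0],3.5],[[-0.02,0.02,1.8],[0.0,0.0,0.0],3.5],[[-0.02,0.02,1.81],[0.0,0.0,0.0],3.5],[[-0.02,0.02,1.8],[0.0,0.0,0.0],3.5],[[-0.02,0.02,1.81],[0.0,0.0,0.0],3.5],[[-0.02,0.02,1.8],[0.0,-0.1,0.1],3.5]]
```

step_arm(
  rows=[
    [[0, 0, 1.8], [0, 0, 0], 3.5],
    [[0, 0, 1.8], [0, 0, 0], 3.5],
    [[0, 0, 1.8], [0, 0, 0], 3.5],
    [[0, 0, 1.8], [0, 0, 0], 3.5],
    [[0, 0, 1.8], [0, 0, 0], 3.5],
    [[0, 0, 1.8], [0, 0, 0], 3.5],
    [[0, 0, 1.3], [0, 0, 0], 3.5],
    [[0, 0, 0.5], [0, 0, 0], 3.5],
    [[0, 0, 0], [0, 0, 0], 3.5],
    [[0, 0, 0], [0, 0, 0], 3.5],
  ],
)

```text
clock: 11.82
tool_pos: [671.4, -28.2, 7.7]
tool_rot: [3.141, -0.0, 1.571]
ft_force: [0.7, 0.2, -0.4]
width: 45.3
grip_force: 20.0
```

Run:
```python
from h import *
o=r.observe();print(o['tool_pos'],o['width'],o['grip_force'],o['ft_force'])
```

```text
[671.4135949  -28.18811542   7.67709996] 45.30368716922255 19.99989310861565 [ 0.73175833  0.15943943 -0.42152632]
```

step_arm(
  rows=[
    [[0, 0, 0.15], [0, 0, 0], 3.5],
    [[0, 0, 0.15], [0, 0, 0], 3.5],
    [[0, 0, 0], [0, 0, 0], 4.5],
    [[0, 0, 0], [0, 0, 0], 4.7],
    [[0, 0, 0], [0, 0, 0], 5.0],
    [[0, 0, 0], [0, 0, 0], 5.4],
    [[0, 0, 0], [0, 0, 0], 5.8],
    [[0, 0, 0], [0, 0, 0], 6.2],
    [[0, 0, -1], [0, 0, 0], 6.2],
    [[0, 0, -2], [0, 0, 0], 6.2],
  ],
)

```text
clock: 12.65
tool_pos: [669.0, -28.5, 32.5]
tool_rot: [-3.137, 0.0, 1.57]
ft_force: [0.9, 0.1, 1.5]
width: 62.1
grip_force: 0.0
```

step_arm(
  rows=[
    [[0, 0, -3], [0, 0, 0], 6.2],
    [[0, 0, -3.5], [0, 0, 0], 6.2],
    [[0, 0, -3.5], [0, 0, 0], 6.2],
    [[0, 0, 0], [0, 0, 0], 6.2],
  ],
)

```text
clock: 12.98
tool_pos: [675.6, -29.4, 142.7]
tool_rot: [3.129, -0.0, 1.57]
ft_force: [0.9, -0.9, 0.4]
width: 62.3
grip_force: 0.0
```

Run:
```python
from h import *
o=r.observe();print(o['tool_pos'],o['width'],o['ft_force'])
T,S=fruit()
b=cv2.resize(S[110:300,160:370],None,fx=3,fy=3,interpolation=cv2.INTER_CUBIC)
cv2.imwrite('pics/p1.png',b[:,:,::-1])
plan([(421,418,135,1.728,6.2,36)],start=(671.5,-28,135,1.571))
```

```text
[675.6328977  -29.43447455 142.66514459] 62.31054310250105 [ 0.89296584 -0.90316921  0.36578019]
lem px [187.1 222.2] 435.5 [19.9 28.3] xy [517.2 311.1] axis deg 89.0
    tri [516.8 310.5  39.7] 0.8
lime px [144.9 260.9] 288.0 [17.4 21.3] xy [419.5 419. ] axis deg 99.0
    tri [419.3 417.   39.7] 1.5
lime px [315.3 160.5] 160.0 [13.2 18.1] xy [673.4 -18.7] axis deg 165.0
    tri [674.3 -20.2  20.2] 1.8
[[[2.97,-1.67,0.0],[0.0,0.0,-0.6],6.2],[[2.99,-1.64,0.0],[0.0,0.0,-0.6],6.2],[[3.01,-1.61,0.0],[0.0,0.0,-0.6],6.2],[[3.02,-1.57,0.0],[0.0,0.0,-0.6],6.2],[[3.04,-1.54,0.0],[0.0,0.0,-0.6],6.2],[[3.06,-1.51,0.0],[0.0,0.0,-0.6],6.2],[[3.07,-1.48,0.0],[0.0,0.0,-0.6],6.2],[[3.09,-1.45,0.0],[0.0,0.0,-0.6],6.2],[[3.1,-1.41,0.0],[0.0,0.0,-0.6],6.2],[[3.12,-1.38,0.0],[0.0,0.0,-0.6],6.2]]
[[[3.13,-1.35,0.0],[0.0,0.0,-0.6],6.2],[[3.15,-1.32,0.0],[0.0,0.0,-0.6],6.2],[[3.16,-1.28,0.0],[0.0,0.0,-0.6],6.2],[[3.17,-1.25,0.0],[0.0,0.0,-0.6],6.2],[[3.19,-1.22,0.0],[0.0,0.0,-0.6],6.2]]
```

View pics/p1.png

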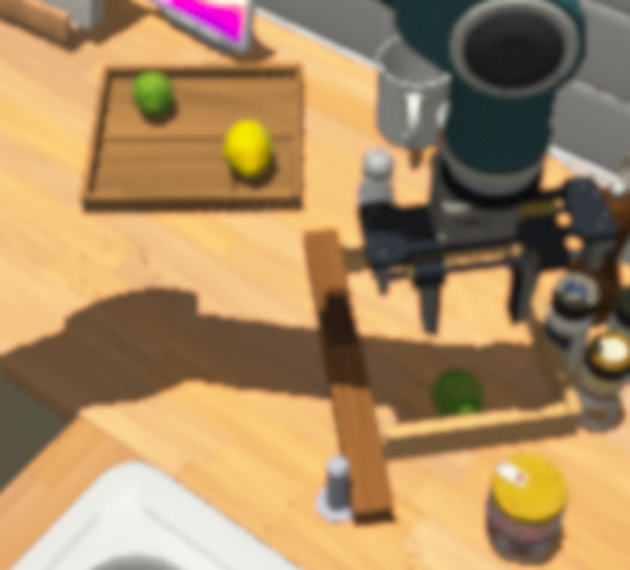

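The first lime lies in the bay at (458,392) in the crop, and the bar is still straight at the wall ends. The second lime is at (153,95) and the lemon at (248,150). On to the second lime.

step_arm(
  rows=[
    [[2.97, -1.67, 0], [0, 0, -0.6], 6.2],
    [[2.99, -1.64, 0], [0, 0, -0.6], 6.2],
    [[3.01, -1.61, 0], [0, 0, -0.6], 6.2],
    [[3.02, -1.57, 0], [0, 0, -0.6], 6.2],
    [[3.04, -1.54, 0], [0, 0, -0.6], 6.2],
    [[3.06, -1.51, 0], [0, 0, -0.6], 6.2],
    [[3.07, -1.48, 0], [0, 0, -0.6], 6.2],
    [[3.09, -1.45, 0], [0, 0, -0.6], 6.2],
    [[3.1, -1.41, 0], [0, 0, -0.6], 6.2],
    [[3.12, -1.38, 0], [0, 0, -0.6], 6.2],
  ],
)

```text
clock: 13.92
tool_pos: [502.3, 269.6, 133.0]
tool_rot: [-3.139, 0.001, 1.676]
ft_force: [1.3, 0.8, 0.5]
width: 61.9
grip_force: 0.0
```

step_arm(
  rows=[
    [[3.13, -1.35, 0], [0, 0, -0.6], 6.2],
    [[3.15, -1.32, 0], [0, 0, -0.6], 6.2],
    [[3.16, -1.28, 0], [0, 0, -0.6], 6.2],
    [[3.17, -1.25, 0], [0, 0, -0.6], 6.2],
    [[3.19, -1.22, 0], [0, 0, -0.6], 6.2],
    [[0, 0, 2.5], [0, 0, 0], 6.2],
    [[0, 0, 2.5], [0, 0, 0], 6.2],
    [[0, 0, 0], [0, 0, 0], 6.2],
    [[0, 0, 0], [0, 0, 0], 6.2],
    [[0, 0, 0], [0, 0, 0], 6.2],
  ],
)

```text
clock: 14.75
tool_pos: [421.4, 417.0, 84.5]
tool_rot: [3.142, 0.001, 1.726]
ft_force: [-0.5, 0.1, 0.8]
width: 62.1
grip_force: 0.0
```

Run:
```python
from h import *
fruit()
plan([(420,418,13.5,1.728,6.2,14)])
```

```text
lem px [187.1 222.2] 436.0 [20.  28.1] xy [517.2 311. ] axis deg 90.0
    tri [516.7 310.4  39.7] 0.8
lime px [318.5 161.1] 268.0 [16.3 21.3] xy [671.9 -26.9] axis deg 86.0
    tri [671.7 -27.   30.7] 0.7
lime px [147.1 260.7] 213.5 [16.  18.6] xy [420.1 413.4] axis deg 13.0
    tri [420.1 411.1  41.4] 1.3
[[[0.01,-0.03,1.2],[0.0,0.0,0.0],6.2],[[0.01,-0.03,1.2],[0.0,0.0,0.0],6.2],[[0.01,-0.03,1.2],[0.0,0.0,0.0],6.2],[[0.01,-0.04,1.2],[0.0,0.0,0.0],6.2],[[0.01,-0.03,1.2],[0.0,0.0,0.0],6.2],[[0.01,-0.04,1.19],[0.1,-0.1,-0.1],6.2]]
```

step_arm(
  rows=[
    [[0, 0, 1.2], [0, 0, 0], 6.2],
    [[0, 0, 1.2], [0, 0, 0], 6.2],
    [[0, 0, 1.2], [0, 0, 0], 6.2],
    [[0, 0, 1.2], [0, 0, 0], 6.2],
    [[0, 0, 1.2], [0, 0, 0], 6.2],
    [[0, 0, 1.1], [0, 0, 0], 6.2],
    [[0, 0, 0], [0, 0, 0], 6.2],
    [[0, 0, 0], [0, 0, 0], 5],
    [[0, 0, 0], [0, 0, 0], 4],
    [[0, 0, 0], [0, 0, 0], 3.5],
  ],
  newtons=20,
)

```text
clock: 15.68
tool_pos: [421.2, 417.9, 13.8]
tool_rot: [3.141, -0.001, 1.727]
ft_force: [-0.1, 0.5, -0.4]
width: 44.6
grip_force: 20.0
```

step_arm(
  rows=[
    [[0, 0, 0], [0, 0, 0], 3.5],
    [[0, 0, 0], [0, 0, 0], 3.5],
    [[0, 0, -1], [0, 0, 0], 3.5],
    [[0, 0, -2], [0, 0, 0], 3.5],
    [[0, 0, -3], [0, 0, 0], 3.5],
    [[0, 0, -3], [0, 0, 0], 3.5],
    [[0, 0, -3], [0, 0, 0], 3.5],
    [[0, 0, 0], [0, 0, 0], 3.5],
    [[0, 0, 0], [0, 0, 0], 3.5],
  ],
)

```text
clock: 16.43
tool_pos: [421.8, 418.6, 135.9]
tool_rot: [3.138, -0.004, 1.727]
ft_force: [-0.2, 0.0, -1.4]
width: 45.1
grip_force: 19.9
```

Run:
```python
from h import *
o=r.observe();print(o['tool_pos'],o['tool_rot'],o['width'],o['grip_force'],o['ft_force'])
plan([(653,30,132,1.571,3.5,36)])
```

```text
[421.79057053 418.58783066 135.8778141 ] [ 3.13820849 -0.00356712  1.72733848] 45.06321366628958 19.915553541422923 [-0.24519124  0.03124919 -1.42348886]
[[[-3.23,1.29,0.02],[0.0,0.0,0.7],3.5],[[-3.21,1.33,0.02],[0.0,0.0,0.7],3.5],[[-3.2,1.37,0.02],[0.0,0.0,0.7],3.5],[[-3.18,1.41,0.02],[0.0,0.0,0.7],3.5],[[-3.16,1.45,0.02],[0.0,0.0,0.7],3.5],[[-3.15,1.48,0.02],[0.0,0.0,0.7],3.5],[[-3.13,1.52,0.02],[0.0,0.0,0.7],3.5],[[-3.11,1.56,0.03],[0.0,0.0,0.7],3.5],[[-3.09,1.6,0.02],[0.0,0.0,0.7],3.5],[[-3.07,1.64,0.03],[0.0,-0.1,0.7],3.5]]
[[[-3.05,1.68,0.03],[0.1,0.0,0.7],3.5],[[-3.02,1.71,0.03],[0.0,-0.1,0.6],3.5],[[-3.01,1.74,0.03],[0.1,0.0,0.7],3.5]]
```

step_arm(
  rows=[
    [[-3.23, 1.29, 0], [0, 0, 0.7], 3.5],
    [[-3.21, 1.33, 0], [0, 0, 0.7], 3.5],
    [[-3.2, 1.37, 0], [0, 0, 0.7], 3.5],
    [[-3.18, 1.41, 0], [0, 0, 0.7], 3.5],
    [[-3.16, 1.45, 0], [0, 0, 0.7], 3.5],
    [[-3.15, 1.48, 0], [0, 0, 0.7], 3.5],
    [[-3.13, 1.52, 0], [0, 0, 0.7], 3.5],
    [[-3.11, 1.56, 0], [0, 0, 0.7], 3.5],
    [[-3.09, 1.6, 0], [0, 0, 0.7], 3.5],
    [[-3.07, 1.64, 0], [0, 0, 0.7], 3.5],
  ],
)

```text
clock: 17.27
tool_pos: [598.2, 116.9, 131.9]
tool_rot: [-3.139, 0.001, 1.605]
ft_force: [0.4, 0.3, -0.9]
width: 45.0
grip_force: 19.9
```

step_arm(
  rows=[
    [[-3.05, 1.68, 0], [0, 0, 0.7], 3.5],
    [[-3.02, 1.71, 0], [0, 0, 0.6], 3.5],
    [[-3.01, 1.74, 0], [0, 0, 0.7], 3.5],
    [[0, 0, 2], [0, 0, 0], 3.5],
    [[0, 0, 2], [0, 0, 0], 3.5],
    [[0, 0, 0], [0, 0, 0], 3.5],
    [[0, 0, 0], [0, 0, 0], 3.5],
    [[0, 0, 0], [0, 0, 0], 3.5],
  ],
)

```text
clock: 17.93
tool_pos: [651.9, 29.4, 93.3]
tool_rot: [-3.141, 0.0, 1.571]
ft_force: [0.4, 0.1, -0.2]
width: 44.6
grip_force: 19.9
```

Run:
```python
from h import *
o=r.observe();print(o['width'],o['grip_force'],o['ft_force'])
fruit()
plan([(654,30,6,1.571,3.5,15)])
```

```text
44.61519655858581 19.915328010383746 [ 0.37082364  0.0541131  -0.18554221]
lem px [187.1 222.1] 439.5 [20.1 28.2] xy [517.4 311.1] axis deg 89.0
    tri [516.9 310.5  39.5] 1.0
[[[0.01,0.02,1.47],[0.0,0.0,0.0],3.5],[[0.01,0.02,1.47],[0.0,0.0,0.0],3.5],[[0.01,0.02,1.47],[0.0,0.0,0.0],3.5],[[0.01,0.02,1.47],[0.0,0.0,0.0],3.5],[[0.0,0.02,1.47],[0.0,0.0,0.0],3.5],[[0.01,0.02,1.48],[0.1,0.0,0.0],3.5]]
```

step_arm(
  rows=[
    [[0, 0.02, 1.5], [0, 0, 0], 3.5],
    [[0, 0.02, 1.5], [0, 0, 0], 3.5],
    [[0, 0.02, 1.5], [0, 0, 0], 3.5],
    [[0, 0.02, 1.5], [0, 0, 0], 3.5],
    [[0, 0.02, 1.5], [0, 0, 0], 3.5],
    [[0, 0.02, 0.9], [0, 0, 0], 3.5],
    [[0, 0, 0.2], [0, 0, 0], 3.5],
    [[0, 0, 0.1], [0, 0, 0], 3.5],
    [[0, 0, 0], [0, 0, 0], 3.5],
    [[0, 0, 0], [0, 0, 0], 3.5],
  ],
)

```text
clock: 18.87
tool_pos: [653.6, 28.8, 6.1]
tool_rot: [3.141, 0.0, 1.57]
ft_force: [-0.5, 0.3, -0.8]
width: 45.3
grip_force: 19.9
```

step_arm(
  rows=[
    [[0, 0, 0], [0, 0, 0], 3.5],
    [[0, 0, 0], [0, 0, 0], 4.5],
    [[0, 0, 0], [0, 0, 0], 4.7],
    [[0, 0, 0], [0, 0, 0], 5.0],
    [[0, 0, 0], [0, 0, 0], 5.4],
    [[0, 0, 0], [0, 0, 0], 5.8],
    [[0, 0, 0], [0, 0, 0], 6],
    [[0, 0, -1], [0, 0, 0], 6],
    [[0, 0, -2], [0, 0, 0], 6],
    [[0, 0, -3], [0, 0, 0], 6],
  ],
)

```text
clock: 19.7
tool_pos: [651.3, 28.8, 65.1]
tool_rot: [-3.137, 0.001, 1.57]
ft_force: [0.1, 0.6, -0.4]
width: 60.2
grip_force: 0.0
```

step_arm(
  rows=[
    [[0, 0, -3], [0, 0, 0], 6.5],
    [[0, 0, -3], [0, 0, 0], 7],
    [[0, 0, 0], [0, 0, 0], 7],
    [[0, 0, 0], [0, 0, 0], 7],
    [[0, 0, 0], [0, 0, 0], 7],
  ],
)

```text
clock: 20.12
tool_pos: [652.9, 29.2, 126.3]
tool_rot: [-3.142, -0.0, 1.57]
ft_force: [-0.3, 0.1, -0.4]
width: 69.6
grip_force: 0.0
```

Run:
```python
from h import *
o=r.observe();print(o['tool_pos'],o['tool_rot'],o['width'],o['ft_force'])
T,S=fruit()
plan([(517.5,310.8,130,1.56,7,36)])
```

```text
[652.92556532  29.17216063 126.3301586 ] [-3.14150122e+00 -4.11657996e-04  1.57045528e+00] 69.609257112446 [-0.32771238  0.07096215 -0.39499966]
lem px [187.1 222.1] 438.0 [20.1 28.2] xy [517.3 311.1] axis deg 89.0
    tri [516.8 310.5  39.5] 0.9
[[[3.13,-1.5,-0.05],[0.0,0.0,0.1],7],[[3.13,-1.5,-0.05],[0.0,0.0,0.1],7],[[3.12,-1.51,-0.05],[0.0,0.0,0.1],7],[[3.12,-1.52,-0.05],[0.0,0.0,0.0],7],[[3.12,-1.52,-0.05],[0.0,0.0,0.1],7],[[3.12,-1.52,-0.06],[0.0,0.0,0.0],7],[[3.12,-1.52,-0.05],[0.0,0.0,0.1],7],[[3.12,-1.52,-0.06],[-0.1,0.0,0.0],7],[[3.12,-1.53,-0.06],[0.0,0.0,0.1],7]]
```

step_arm(
  rows=[
    [[3.13, -1.5, 0], [0, 0, 0], 7],
    [[3.13, -1.5, 0], [0, 0, 0], 7],
    [[3.12, -1.53, 0], [0, 0, 0], 7],
    [[3.12, -1.54, 0], [0, 0, 0], 7],
    [[3.12, -1.54, 0], [0, 0, 0], 7],
    [[3.12, -1.54, 0], [0, 0, 0], 7],
    [[3.12, -1.54, 0], [0, 0, 0], 7],
    [[3.12, -1.55, 0], [0, 0, 0], 6.6],
    [[3.12, -1.55, 0], [0, 0, 0], 6.6],
    [[0, 0, 1], [0, 0, 0], 6.6],
  ],
)

```text
clock: 21.05
tool_pos: [511.3, 318.8, 115.9]
tool_rot: [-3.14, -0.004, 1.581]
ft_force: [0.0, 0.5, -0.7]
width: 66.2
grip_force: 0.0
```

step_arm(
  rows=[
    [[0, 0, 2], [0, 0, 0], 6.6],
    [[0, 0, 1.5], [0, 0, 0], 6.6],
    [[0, 0, 0], [0, 0, 0], 6.6],
    [[0, 0, 0], [0, 0, 0], 6.6],
    [[0, 0, 0], [0, 0, 0], 6.6],
  ],
)

```text
clock: 21.47
tool_pos: [515.9, 309.6, 81.3]
tool_rot: [3.142, 0.0, 1.57]
ft_force: [0.7, -0.3, 0.7]
width: 66.3
grip_force: 0.0
```

Run:
```python
from h import *
o=r.observe();print(o['tool_pos'],o['width'])
T,S=fruit()
b=cv2.resize(T[180:300,110:230],None,fx=5,fy=5,interpolation=cv2.INTER_CUBIC)
cv2.imwrite('pics/l1.png',b[:,:,::-1])
plan([(515.2,311,17.5,1.56,6.6,10)])
```

```text
[515.90985304 309.63368944  81.26417181] 66.30987152818011
lem px [194.8 222.3] 144.0 [12.  18.7] xy [516.7 291.5] axis deg 180.0
    tri [515.9 288.3  58.5] 1.1
lime px [318.6 161.1] 265.5 [16.3 21.1] xy [671.9 -26.9] axis deg 85.0
    tri [671.3 -26.9  31.6] 1.4
lime px [295.3 168.3] 264.5 [16.6 20.6] xy [653.7  33.1] axis deg 79.0
    tri [654.2  32.5  24.6] 1.0
[[[0.01,-0.02,0.92],[0.0,0.0,0.1],6.6],[[0.01,-0.02,0.92],[0.0,0.0,0.1],6.6],[[0.01,-0.01,0.92],[0.0,0.0,0.1],6.6],[[0.02,-0.02,0.92],[0.0,0.0,0.1],6.6],[[0.01,-0.01,0.92],[0.0,0.0,0.1],6.6],[[0.02,-0.02,0.93],[0.0,0.0,0.0],6.6],[[0.01,-0.01,0.92],[0.1,0.0,0.1],6.6]]
```

View pics/l1.png

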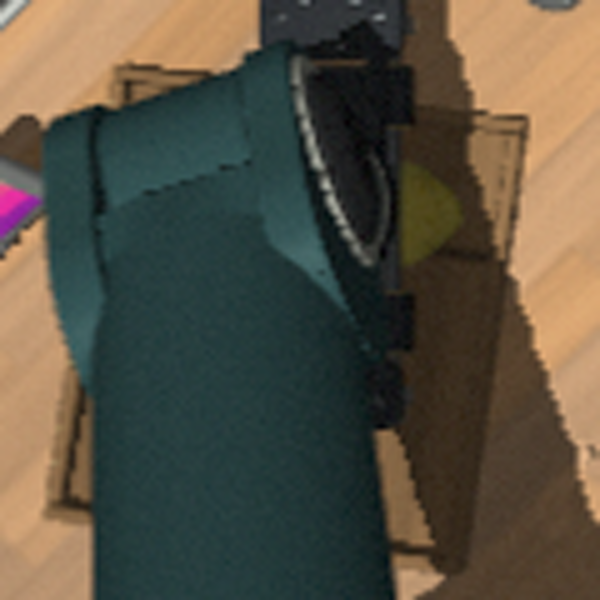

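The top crop shows the arm above the crate with the lemon's end still visible at (430,212). The limes are still in the bay at (672,-27) and (654,33). I'll descend onto the lemon gently.

step_arm(
  rows=[
    [[0.01, -0.01, 0.92], [0, 0, 0], 6.6],
    [[0.02, -0.02, 0.92], [0, 0, 0], 6.6],
    [[0.02, -0.01, 0.92], [0, 0, 0], 6.6],
    [[0.02, -0.02, 0.92], [0, 0, 0], 6.6],
    [[0.02, -0.01, 0.92], [0, 0, 0], 6.6],
    [[0.01, -0.01, 0.6], [0, 0, 0], 6.6],
    [[0, 0, 0], [0, 0, 0], 6.6],
  ],
)

```text
clock: 22.15
tool_pos: [513.6, 310.4, 27.3]
tool_rot: [-3.139, 0.002, 1.57]
ft_force: [0.5, -0.3, 0.2]
width: 66.1
grip_force: 0.0
```

step_arm(
  rows=[
    [[0, 0, 0.4], [0, 0, 0], 6.6],
    [[0, 0, 0.4], [0, 0, 0], 6.6],
    [[0, 0, 0.4], [0, 0, 0], 6.6],
    [[0, 0, 0], [0, 0, 0], 6.6],
    [[0, 0, 0], [0, 0, 0], 6.6],
  ],
)

```text
clock: 22.57
tool_pos: [514.7, 311.0, 17.1]
tool_rot: [-3.141, 0.0, 1.57]
ft_force: [-0.1, -0.9, 0.7]
width: 65.7
grip_force: 0.0
```

step_arm(
  rows=[
    [[0, 0, 0], [0, 0, 0], 5.5],
    [[0, 0, 0], [0, 0, 0], 5],
    [[0, 0, 0], [0, 0, 0], 4.5],
    [[0, 0, 0], [0, 0, 0], 4],
    [[0, 0, 0], [0, 0, 0], 4],
    [[0, 0, 0], [0, 0, 0], 4],
  ],
  newtons=25,
)

```text
clock: 23.07
tool_pos: [515.0, 311.1, 17.5]
tool_rot: [3.141, -0.0, 1.57]
ft_force: [0.1, -0.3, 1.5]
width: 53.4
grip_force: 25.0
```

step_arm(
  rows=[
    [[0, 0, -1], [0, 0, 0], 4],
    [[0, 0, -2], [0, 0, 0], 4],
    [[0, 0, -3], [0, 0, 0], 4],
    [[0, 0, -3], [0, 0, 0], 4],
    [[0, 0, -3], [0, 0, 0], 4],
    [[0, 0, 0], [0, 0, 0], 4],
    [[0, 0, 0], [0, 0, 0], 4],
  ],
)

```text
clock: 23.65
tool_pos: [515.4, 311.7, 139.4]
tool_rot: [3.139, -0.003, 1.571]
ft_force: [0.1, -0.4, -1.9]
width: 53.4
grip_force: 25.0
```

Run:
```python
from h import *
o=r.observe();print(o['tool_pos'],o['width'],o['grip_force'],o['ft_force'])
plan([(620,200,137,1.571,4,34),(688,100,137,1.571,4,34)])
```

```text
[515.41396994 311.71397793 139.36304301] 53.42958602987203 24.99977359548211 [ 0.07059345 -0.41814766 -1.94849111]
[[[-2.23,2.09,0.05],[0.0,0.0,0.0],4],[[-2.23,2.09,0.05],[0.0,0.0,0.0],4],[[-2.24,2.09,0.04],[0.1,-0.1,0.0],4],[[-2.23,2.1,0.05],[0.0,0.0,0.0],4],[[-2.24,2.09,0.04],[0.1,-0.1,0.0],4],[[-2.5,1.7,0.0],[0.0,0.0,0.0],4],[[-2.5,1.7,0.0],[0.0,0.0,0.0],4],[[-2.5,1.7,0.0],[0.0,0.0,0.0],4],[[-2.5,1.7,0.01],[0.0,0.0,0.0],4]]
```

step_arm(
  rows=[
    [[-2.23, 2.09, 0], [0, 0, 0], 4],
    [[-2.23, 2.09, 0], [0, 0, 0], 4],
    [[-2.24, 2.09, 0], [0, 0, 0], 4],
    [[-2.23, 2.1, 0], [0, 0, 0], 4],
    [[-2.24, 2.09, 0], [0, 0, 0], 4],
    [[-2.5, 1.7, 0], [0, 0, 0], 4],
    [[-2.5, 1.7, 0], [0, 0, 0], 4],
    [[-2.5, 1.7, 0], [0, 0, 0], 4],
    [[-2.5, 1.7, 0], [0, 0, 0], 4],
    [[0, 0, 0], [0, 0, 0], 4],
  ],
)

```text
clock: 24.48
tool_pos: [688.8, 90.4, 135.7]
tool_rot: [-3.141, 0.006, 1.562]
ft_force: [-0.3, -2.6, -0.9]
width: 53.4
grip_force: 25.0
```

step_arm(
  rows=[
    [[0, 0, 1], [0, 0, 0], 4],
    [[0, 0, 1.5], [0, 0, 0], 4],
    [[0, 0, 1.5], [0, 0, 0], 4],
    [[0, 0, 0], [0, 0, 0], 4],
    [[0, 0, 0], [0, 0, 0], 4],
    [[0, 0, 0], [0, 0, 0], 4],
  ],
)

```text
clock: 24.98
tool_pos: [686.9, 100.2, 96.8]
tool_rot: [-3.141, 0.0, 1.572]
ft_force: [0.6, -0.9, -1.5]
width: 53.1
grip_force: 25.0
```

Run:
```python
from h import *
o=r.observe();print(o['tool_pos'],o['width'],o['grip_force'],o['ft_force'])
T,S=fruit()
cv2.imwrite('pics/s3.png',S[:,:,::-1])
plan([(688,99,11,1.571,4,15)])
```

```text
[686.88606275 100.16570154  96.78177856] 53.066452191389686 24.999831514433026 [ 0.56883227 -0.93410347 -1.49552581]
lime px [318.5 161. ] 264.5 [16.4 20.9] xy [672.  -26.8] axis deg 84.0
    tri [671.3 -26.8  31.5] 1.5
[[[-0.01,0.01,1.45],[0.0,0.0,0.0],4],[[-0.01,0.0,1.45],[0.0,0.0,0.0],4],[[-0.01,0.01,1.45],[0.0,0.0,0.0],4],[[-0.01,0.0,1.45],[0.0,0.0,0.0],4],[[-0.02,0.01,1.44],[0.0,0.0,0.0],4],[[-0.01,0.0,1.45],[0.1,0.0,0.0],4]]
```

View pics/s3.png

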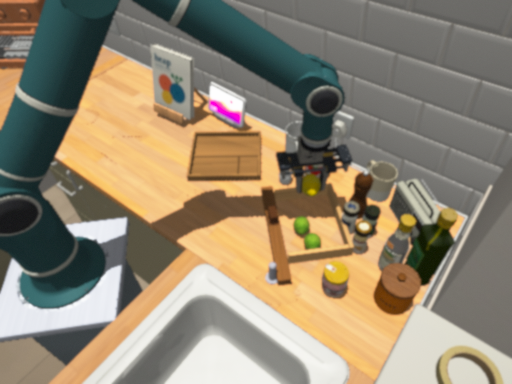

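The crate is empty, both limes are in the bay at (302,226) and (312,241), the lemon hangs over the bay at (312,183), and the bar is in place. Now I'll lower the lemon.

step_arm(
  rows=[
    [[0, 0, 1.45], [0, 0, 0], 4],
    [[0, 0, 1.45], [0, 0, 0], 4],
    [[0, 0, 1.45], [0, 0, 0], 4],
    [[0, 0, 1.45], [0, 0, 0], 4],
    [[0, 0, 1.45], [0, 0, 0], 4],
    [[0, 0, 1.0], [0, 0, 0], 4],
    [[0, 0, 0.4], [0, 0, 0], 4],
    [[0, 0, 0.1], [0, 0, 0], 4],
    [[0, 0, 0], [0, 0, 0], 4],
    [[0, 0, 0], [0, 0, 0], 4],
  ],
)

```text
clock: 25.92
tool_pos: [687.3, 99.1, 9.5]
tool_rot: [3.141, 0.0, 1.57]
ft_force: [-1.3, -0.6, 0.2]
width: 53.1
grip_force: 25.0
```

step_arm(
  rows=[
    [[0, 0, 0], [0, 0, 0], 5.3],
    [[0, 0, 0], [0, 0, 0], 5.5],
    [[0, 0, 0], [0, 0, 0], 5.8],
    [[0, 0, 0], [0, 0, 0], 6.2],
    [[0, 0, 0], [0, 0, 0], 6.6],
    [[0, 0, 0], [0, 0, 0], 6.8],
    [[0, 0, -1], [0, 0, 0], 6.8],
    [[0, 0, -2], [0, 0, 0], 6.8],
    [[0, 0, -3], [0, 0, 0], 6.8],
    [[0, 0, -3], [0, 0, 0], 6.8],
  ],
)

```text
clock: 26.75
tool_pos: [686.6, 99.0, 100.6]
tool_rot: [-3.14, 0.0, 1.57]
ft_force: [1.1, 0.5, -0.7]
width: 67.9
grip_force: 0.0
```

Run:
```python
from h import *
o=r.observe();print(o['tool_pos'],o['width'],o['grip_force'],o['ft_force'])
plan([(500,250,150,1.571,6.8,36)])
```

```text
[686.62564596  99.01659215 100.63370556] 67.88923682695246 0.0 [ 1.13353217  0.53591313 -0.67341612]
[[[2.15,-2.67,-0.7],[0.0,0.0,0.0],6.8],[[2.16,-2.67,-0.7],[0.0,0.0,0.0],6.8],[[2.15,-2.67,-0.7],[0.0,0.0,0.0],6.8],[[2.16,-2.67,-0.7],[0.0,0.0,0.0],6.8],[[2.15,-2.67,-0.71],[0.0,0.0,0.0],6.8],[[2.16,-2.67,-0.7],[0.0,0.0,0.0],6.8],[[2.15,-2.66,-0.71],[-0.1,0.0,-0.1],6.8]]
```

step_arm(
  rows=[
    [[0, 0, -3], [0, 0, 0], 6.8],
    [[0, -2.67, -2], [0, 0, 0], 6.8],
    [[2.15, -2.67, 0], [0, 0, 0], 6.8],
    [[2.15, -2.67, 0], [0, 0, 0], 6.8],
    [[2.15, -2.67, 0], [0, 0, 0], 6.8],
    [[2.15, -2.67, 0], [0, 0, 0], 6.8],
    [[2.15, -2.67, 0], [0, 0, 0], 6.8],
    [[3, -2, 0], [0, 0, 0], 6.8],
    [[3, 0, 0], [0, 0, 0], 6.8],
    [[0, 0, 0], [0, 0, 0], 6.8],
  ],
)

```text
clock: 27.58
tool_pos: [505.0, 274.4, 150.7]
tool_rot: [3.141, -0.005, 1.58]
ft_force: [-0.2, -0.1, 0.2]
width: 68.1
grip_force: 0.0
```

Run:
```python
from h import *
T,S=fruit()
b=cv2.resize(T[100:270,130:400],None,fx=2.9,fy=2.9,interpolation=cv2.INTER_CUBIC)
cv2.imwrite('pics/f1.png',b[:,:,::-1])
```

```text
lem px [269.3 155.4] 412.0 [20.  26.7] xy [687.2  99.8] axis deg 91.0
    tri [687.7  99.7  31.8] 0.3
lime px [318.6 161. ] 264.5 [16.3 21.1] xy [672.  -26.9] axis deg 85.0
    tri [671.3 -26.9  31.7] 1.5
lime px [295.3 168.3] 263.5 [16.6 20.5] xy [653.7  33. ] axis deg 78.0
    tri [654.1  32.5  25.9] 0.7
```

View pics/f1.png

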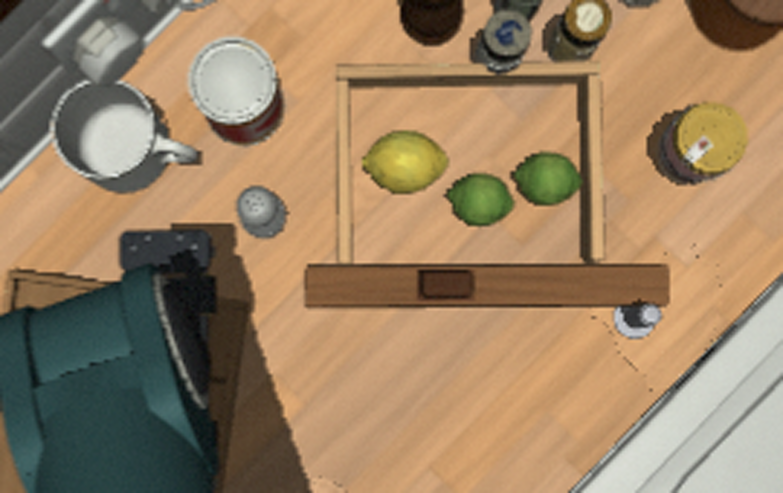

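The lemon (405,161) and limes (480,199) and (547,179) lie in the bay, the bar is straight across both wall ends (rows 265–306), and everything around it still stands. Handing in.

```bash
python3 -c "
from h import *
print(r.close_job())"
```

```text
the job is handed in; nothing more can be done
None
```

The bar is closed straight across the bay front with its heel at the post, the lemon and both limes (the only fruit in the crate) lie inside the bay, nothing was knocked over, and the job is handed in at about 28 s.

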